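# Send the air to the blue outlet and open the supply

### The arm

A 6-joint arm with a two-finger parallel gripper is mounted at the origin on the work surface; the furniture and walls round the work are solid. World frame = base frame: x ahead of the robot, y to its left, z up, the work surface at z = 0. Lengths are in mm, angles in rad, forces in N, time in s.
With the tool pointing down it reaches from about 250 to 725 mm from the base axis. Payload 4 kg.
Tool frame: the origin (TCP) lies at the centre of the arm's flange, where the gripper is bolted on; the fingertips stand 173 mm ahead of it and the grasp point (between the pads) lies 155 mm ahead of it; z points along the fingers, x is the direction in which the jaws open and shut, and the axes are right-handed (so a half turn about z gives the same grasp; the last joint's range is limited). The gripper opens to 85 mm and grips with 20 to 120 N. Pads are 22 mm wide; open, the fingers measure 114 mm over their backs; the gripper's body (76 mm by 85 mm) begins 54 mm behind the grasp point. The pads swing forward as they close: fully open they stand 13 mm farther back than shut.
Start: joints at [1.124, 0.241, 0.005, 1.335, 0, 1.571], TCP at [216.039, 450.918, 404.706] pointing down, gripper open.
Joint ranges: [-2.72, 2.72], [-1.05, 1.87], [-1.09, 1.28], [-1.99, 2.15], [-1.42, 1.44], [-3.14, 3.14]. Speed limits (rad/s): [2.79, 2.79, 3.14, 3.14, 3.14, 3.14].

### API

Orientations are given as a unit quaternion [w, x, y, z].
In Python, from workcell import status, grab_frame, get_calibration, bot, look_for gives the robot as it stands.
- The arm moves only by the shell command python3 -m jog 'ROWS' [FORCE]. ROWS is JSON, a list of rows, each an object of numbers: "x", "y", "z": the shift along the tool's x, y, z in m; "spin": the turn about the tool's z in degrees; "jaw": the finger opening in m, from 0 to 0.0854. A call has 1 to 5 rows; each row is the pose to reach, as a shift and turn from the pose commanded when the call began, along the tool's axes at that moment; what a row does not reach only later rows make up. A row lasts 1/10 s, in which the tool goes at most 50 mm and 8.59 degrees, less where a joint would pass 70% of its speed; a pose out of reach is approached as far as the arm can. A call with a gripper value outside its range is refused whole. The fingers move at their own pace and stop on an object; FORCE is the grip in N (left out, the last holds). Time passes only in rows, so rows that repeat a pose let the fingers close. It gives the time, the measured TCP pose, the force and the opening at its end, in the units of the state.
- status.get_state(): the state, without advancing time (a new reading comes with each control period).
- grab_frame(name): name is "scene" or "top"; returns (picture, depth): 400x640x3 uint8, red, green, blue; 400x640 float32, mm along the optical axis (not along the pixel's ray), 0 where there is no reading.
- get_calibration(name): a dict with "vfov" (degrees; the focal length in pixels is half the picture's height over the tangent of half this angle, whatever the lens; pixels are square), "cx", "cy" (the principal point, pixels), "rvec" (rotation vector, rad) and "tvec" (3), from world to camera coordinates, as OpenCV has them. Camera axes: x right, y down, z forward; pixel columns grow to the right and rows downward; lengths in mm; the calibration is good to about 2 mm. A picture is of the moment at which its call begins. get_calibration takes no time and is no camera call.
- bot.hand_in(): hands the job in, once; it reports no verdict.
Trained networks look in the newest picture that a camera, given by its name, has taken for a name from the list of things; names that differ only in an ending like _2 or _b are one class to them, and where a whole thing is asked for, a point or a joint stands for the part that bears it (a point fixed in the world has none). Each returns a list of dicts, best first, with "conf" (0 to 1); they miss things now and then, are a little off and sometimes report something else, mostly with a low value. They report only what shows in the picture. A call takes as long as a camera call.
- look_for(camera, name): "bbox" ([left, top, right, bottom] in pixels, round what is visible of it).
The state is a dict: "time": time; "joint_positions": joint angles; "dq": joint speeds; "tau": joint torques, N m; "tool_pos": TCP position; "ee_rot": TCP orientation; "contact_force": force on the tool from outside, world axes, zero at the start; "torque": the same for the moment, N m; "grip_width": finger opening in mm.
Only numpy, scipy, OpenCV 4.12 (cv2) and the standard library are available. Lean on these libraries where they do the work, as an engineer would, in place of code of your own. Each camera call takes 0.05 s, during which the arm holds its last target. There are 200 camera calls.

### The job

Send the compressed air to the blue line: first, while the supply is still shut, push the black selector lever round with a finger until it points squarely at the outlet with the blue collar, then push the red handle of the shut-off valve round until it is fully open, in line with its pipe. Only push the levers from the side, do not grip them; do not open the valve before the selector is set, and leave the things standing round about where they are.

Things in the scene. Friction and masses are not known exactly. Their poses are not given: they have to be found in the camera images.
- selector: bolted-down air selector: grey round base 250 mm across, 12 mm thick, aluminium hub 68 mm across, 62 mm high. Origin: centre of the underside, on the lever's vertical turning axis. x axis: the lever's direction at joint value 0; z up. Three outlets stand on it 105 mm from the axis at -60, 0 and +60 degrees from x; which colour is where varies. It stands on the robot's left or right
- selector_lever (a joint): angle of the black lever about the upward axis through the selector's origin, rad: 0 along the selector's +x, growing counter-clockwise seen from above, stops at -1.3 and 1.3. Stiff (0.10 N m, about 1.3 N at 80 mm): stays wherever it is left, no springs or detents. It starts between two outlets. Touching both its sides at once (over 1 N each) counts as gripping
- selector_lever_tip (a point): outer end of the black lever (white stripe on top), 102 mm from the axis, 83 mm above the bench, on its middle line. x outward along the lever, y to its left, z up. The lever is a level bar 16 mm wide; its sleeve spans 45 to 102 mm from the axis, 70 to 96 mm above the bench. Over 38 mm from the axis all below is lower than 53 mm: a fingertip at 60 mm passes freely
- outlet_blue: fixed upright hose coupling with a blue collar on the selector's base: 30 mm across, 34 mm high, top 52 mm above the bench. Origin: centre of its underside, 18 mm above the bench; z up
- outlet_yellow: fixed upright hose coupling with a yellow collar on the selector's base: 30 mm across, 34 mm high, top 52 mm above the bench. Origin: centre of its underside, 18 mm above the bench; z up
- outlet_green: fixed upright hose coupling with a green collar on the selector's base: 30 mm across, 34 mm high, top 52 mm above the bench. Origin: centre of its underside, 18 mm above the bench; z up
- valve: bolted-down shut-off ball valve: grey plate 85x150 mm, 10 mm thick, brass and aluminium pipe along its y axis (150 mm long, top at most 56 mm above the bench). Origin: centre of the underside, on the red handle's vertical turning axis; z up. It stands on the other side of the bench from the selector
- valve_handle (a joint): angle of the red handle about the upward axis through the valve's origin, rad: 0 = shut (across the pipe, along the valve's +x), growing counter-clockwise seen from above to 1.571 = fully open at its stop (above the pipe, along the valve's +y). Stiff (0.15 N m, about 1.9 N at 80 mm): stays where it is left. Starts at 0 to 0.12. Touching both sides at once counts as gripping
- valve_handle_tip (a point): outer end of the red handle (white stripe on top), 122 mm from the axis, 83 mm above the bench, on its middle line. x outward along the handle, y to its left, z up. The handle is a level bar 16 mm wide; its sleeve spans 45 to 122 mm from the axis, 70 to 96 mm above the bench. Over 25 mm from the axis all below is lower than 57 mm: a fingertip at 60 mm passes freely
- tin: loose bystander, to be left alone: white tin with a blue lid, 68 mm across, 56 mm high. Origin: centre of its underside
- jar: loose bystander, to be left alone: white jar with a red lid, 60 mm across, 78 mm high. Origin: centre of its underside
- tape_measure: loose bystander, to be left alone: yellow tape measure, 32x77x68 mm. Origin: centre of its underside
- end_cap: loose bystander, to be left alone: black plastic end cap, 30x30x19 mm. Origin: centre of its underside

How it is judged:
By the outcome, as a careful person would: the job done as asked, in the order asked, and still so for the second after the job is handed in, with the robot touching nothing.
It also fails if it takes over 51 s, if anything falls off the work surface, if the arm or the gripper's body presses on something with over 40 N, if the wrist force passes 120 N, or if a joint passes its speed limit or range.

## Working session

There is one attempt and no reset: what is moved stays moved. The work goes in short steps, Python scripts to look and compute and a shell command to move; the robot and the scene stay as the last step left them, time stands still between calls to the robot, and variables do not carry over. Pictures are saved under pics/ and viewed, about 8 in all and at most 12, crops included, and the job is handed in when it is done.

```bash
mkdir -p pics
cat > h.py <<'E'
import numpy as np, cv2
from workcell import status, grab_frame, get_calibration, bot, look_for
def cal(n):
    c=get_calibration(n); f=200/np.tan(np.radians(c['vfov'])/2)
    K=np.array([[f,0,c['cx']],[0,f,c['cy']],[0,0,1]]); R=cv2.Rodrigues(np.array(c['rvec'],float))[0]
    return K,R,np.array(c['tvec'],float).ravel()
def ray_z(n,uv,z):
    K,R,t=cal(n); d=R.T@np.linalg.inv(K)@np.array([uv[0],uv[1],1.]); o=-R.T@t
    return o+d*(z-o[2])/d[2]
def cloud(n,depth):
    K,R,t=cal(n); v,u=np.mgrid[0:400,0:640]
    p=np.stack([(u-K[0,2])/K[0,0]*depth,(v-K[1,2])/K[1,1]*depth,depth],-1)
    return (p-t)@R
E
python3 - <<'E'
from h import *
for n in('scene','top'):
    im,d=grab_frame(n); cv2.imwrite(f'pics/{n}0.png',im[:,:,::-1]); np.save(f'{n}0.npy',d); np.save(f'{n}0i.npy',im)
    print(n,get_calibration(n))
    for k in ['selector','selector_lever','outlet_blue','outlet_yellow','outlet_green','valve','valve_handle','tin','jar','tape_measure','end_cap']:
        print(k,[(np.round(r['bbox']).tolist(),round(r['conf'],2)) for r in look_for(n,k)[:2]])
s=status.get_state();print(s['time'],s['tool_pos'],s['ee_rot'])
E
```

```text
scene {'vfov': 49.74541416949641, 'cx': 315.96415547181374, 'cy': 203.76953541204688, 'rvec': array([ 2.09409203, -0.75191805,  0.3686835 ]), 'tvec': array([-351.1511249 ,  208.618201  ,  957.55616719])}
selector [([301.0, 200.0, 403.0, 288.0], 0.69)]
selector_lever [([344.0, 203.0, 379.0, 235.0], 0.58)]
outlet_blue []
outlet_yellow [([378.0, 217.0, 390.0, 231.0], 0.68)]
outlet_green [([388.0, 249.0, 403.0, 261.0], 0.46)]
valve [([262.0, 151.0, 314.0, 205.0], 0.93), ([377.0, 215.0, 390.0, 230.0], 0.54)]
valve_handle [([272.0, 153.0, 317.0, 172.0], 0.72), ([344.0, 204.0, 374.0, 235.0], 0.3)]
tin [([274.0, 139.0, 298.0, 161.0], 0.71)]
jar [([425.0, 228.0, 455.0, 265.0], 0.71)]
tape_measure [([349.0, 292.0, 381.0, 338.0], 0.9)]
end_cap [([343.0, 196.0, 354.0, 206.0], 0.52)]
top {'vfov': 48.75157597743498, 'cx': 319.7516519950117, 'cy': 204.55050130162917, 'rvec': array([ 2.22005177, -2.15569575,  0.09287537]), 'tvec': array([ -48.86650139,  417.15699217, 1374.24681952])}
selector [([307.0, 150.0, 313.0, 158.0], 0.58), ([329.0, 175.0, 338.0, 187.0], 0.45)]
selector_lever [([353.0, 163.0, 369.0, 204.0], 0.71)]
outlet_blue [([326.0, 176.0, 338.0, 187.0], 0.51)]
outlet_yellow [([358.0, 159.0, 368.0, 169.0], 0.52)]
outlet_green [([386.0, 178.0, 394.0, 189.0], 0.45)]
valve [([226.0, 145.0, 278.0, 204.0], 0.88)]
valve_handle [([242.0, 145.0, 260.0, 194.0], 0.56), ([328.0, 175.0, 336.0, 186.0], 0.48)]
tin [([198.0, 134.0, 223.0, 160.0], 0.91)]
jar [([394.0, 142.0, 422.0, 165.0], 0.72)]
tape_measure [([405.0, 239.0, 430.0, 252.0], 0.69)]
end_cap [([328.0, 179.0, 333.0, 185.0], 0.63), ([307.0, 150.0, 314.0, 158.0], 0.4)]
1.2 [216.03137036 450.91145474 404.70446679] [ 1.38200086e-05  8.46188519e-01  5.32883655e-01 -1.22996897e-05]
```

View pics/top0.png

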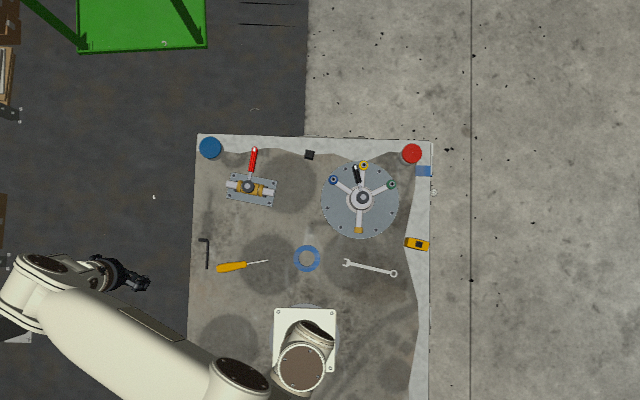

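View pics/scene0.png

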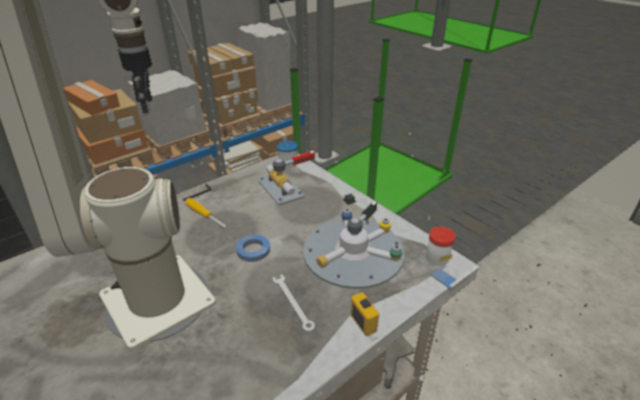

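The top view shows the selector on the right with its hub near (362,198): blue outlet (333,180), yellow (363,165), green (391,185), and the lever tip near (356,166), between blue and yellow. The valve is on the left near (248,187), with its handle pointing up to (254,150). Next I'll measure these.

Run:
```python
from h import *
im=np.load('top0i.npy'); d=np.load('top0.npy'); P=cloud('top',d)
c=im[135:245,190:435,::-1]; c=cv2.resize(c,None,fx=3.2,fy=3.2,interpolation=cv2.INTER_CUBIC); cv2.imwrite('pics/crop.png',c)
hsv=cv2.cvtColor(im,cv2.COLOR_RGB2HSV)
for nm,uv,z in [('blue',(333,181),52),('yel',(363,164.5),52),('green',(391,184.5),52),('hub',(362,198),62),('vhub',(248,186),83),('tin',(210.5,147),56),('jar',(411.5,153.5),78),('endcap',(310,154),19),('tape',(417.5,244.5),68)]:
    print(nm,ray_z('top',uv,z).round(), P[int(uv[1]),int(uv[0])].round())
# collars by colour in regions
def seg(nm,m,z):
    v,u=np.nonzero(m); uv=(u.mean(),v.mean()); print(nm,len(u),np.round(uv,1),ray_z('top',uv,z).round(1))
H,S,V=[hsv[...,i].astype(int) for i in range(3)]
def box(a,b,c_,e):
    m=np.zeros((400,640),bool); m[b:e,a:c_]=1; return m
seg('blue',box(324,172,344,192)&(H>100)&(H<130)&(S>110),50)
seg('yel',box(355,156,372,170)&(H>18)&(H<32)&(S>110),50)
seg('grn',box(380,176,400,194)&(H>40)&(H<95)&(S>70),50)
m=box(240,143,264,195)&((H<8)|(H>172))&(S>130)
seg('red',m,96)
v,u=np.nonzero(m); q=np.array([ray_z('top',a,96)[:2] for a in zip(u,v)]); l=cv2.fitLine(q.astype(np.float32),cv2.DIST_L2,0,.01,.01).ravel(); print('red line',l,'ext',np.percentile((q-l[2:])@l[:2],[1,99]))
# lever heights from depth
m=box(340,155,375,200)&(P[...,2]>75)&(P[...,2]<110); v,u=np.nonzero(m); print('lev',len(u)); 
m2=m&(V<60); v,u=np.nonzero(m2); q=np.array([ray_z('top',a,96)[:2] for a in zip(u,v)]); l=cv2.fitLine(q.astype(np.float32),cv2.DIST_L2,0,.01,.01).ravel(); print('blk line',len(q),l,np.percentile((q-l[2:])@l[:2],[1,99]))
m=box(320,155,405,240)&(P[...,2]<20)&(P[...,2]>7);seg('disc',m,12)
```

```text
blue [490. -75.  52.] [489. -75.  55.]
yel [ 544. -166.   52.] [ 546. -167.   50.]
green [ 484. -254.   52.] [ 486. -254.   53.]
hub [ 439. -164.   62.] [ 435. -161.   99.]
vhub [463. 181.  83.] [460. 178. 104.]
tin [583. 305.  56.] [583. 306.  57.]
jar [ 578. -310.   78.] [ 580. -310.   75.]
endcap [578.  -1.  19.] [576.  -1.  26.]
tape [ 302. -334.   68.] [ 304. -333.   68.]
blue 38 [332.7 179.6] [494.2 -74.1  50. ]
yel 44 [362.8 165.3] [ 541.5 -165.9   50. ]
grn 38 [390.5 184.3] [ 484.9 -252.8   50. ]
red 141 [252.4 160. ] [539.8 168.9  96. ]
red line [ 9.8862749e-01 -1.5038493e-01  5.3985596e+02  1.6894225e+02] ext [-33.21762821  38.83833758]
lev 236
blk line 81 [ 9.5177275e-01  3.0680385e-01  5.0008340e+02 -1.4385776e+02] [-69.20815481  31.33586245]
disc 3394 [359.5 201.7] [ 431.6 -161.9   12. ]
```

View pics/crop.png

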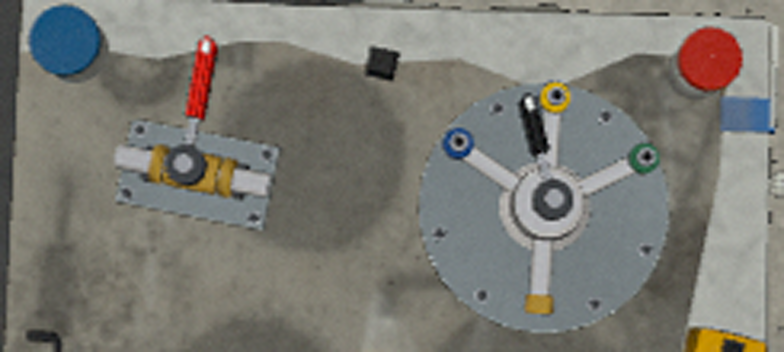

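```bash
cat >> h.py <<'E'
C=np.array([437.,-162.])
from scipy.spatial.transform import Rotation as Rn
def pose():
    s=status.get_state(); w=s['ee_rot']; R=Rn.from_quat([w[1],w[2],w[3],w[0]]).as_matrix()
    return np.array(s['tool_pos']),R,np.arctan2(R[1,0],R[0,0]),s
def to(x,y,z,yaw):
    p,R,a,s=pose(); d=R.T@(np.array([x,y,z])-p); dy=(yaw-a+np.pi)%(2*np.pi)-np.pi
    return np.round(d/1000,4).tolist(),round(-np.degrees(dy),1)
def push(c,th,r,off,z=232):  # finger on lever's right side, off from mid line
    u=np.array([np.cos(th),np.sin(th)]); n=np.array([u[1],-u[0]]); q=c+r*u+off*n
    return to(q[0],q[1],z,th)
E
python3 - <<'E'
from h import *
from scipy.optimize import least_squares
b,y,g=[np.array(v) for v in ([492.5,-74.5],[542.5,-166],[485,-253])]
f=lambda p: np.concatenate([p[:2]+105*np.array([np.cos(p[2]+k),np.sin(p[2]+k)])-q for k,q in((np.pi/3,b),(0,y),(-np.pi/3,g))])
s=least_squares(f,[437,-162,0]); print('sel',s.x,s.fun.round(1))
c=s.x[:2]
im=np.load('top0i.npy').astype(int)
v,u=np.mgrid[150:200,340:375]; q=np.array([ray_z('top',a,96)[:2] for a in zip(u.ravel(),v.ravel())]); 
r=np.hypot(*(q-c).T); a=np.arctan2(*(q-c).T[::-1]); V=im[150:200,340:375].max(-1).ravel()
m=(r>45)&(r<103)&(abs(a-.25)<.3)&(V<70); print(m.sum(), 'ang',np.median(a[m]),a[m].min(),a[m].max(),r[m].max())
# valve: red
print('handle ang from line',np.arctan2(-.1504,.9886),'axis est', np.array([539.86,168.94])-83*np.array([.9886,-.1504]))
C=c
print(push(c,np.median(a[m]),78,36,z=405),pose()[0])
E
```

```text
sel [ 4.36728327e+02 -1.61562550e+02 -4.19758963e-02] [ 0.5  1.6 -0.9  0.   0.4 -1.6]
94 ang 0.2785750844629863 -0.03191175835235777 0.5492158993602987 102.44253520417367
handle ang from line -0.15097665687156825 axis est [457.8062 181.4232]
([-0.4322, 0.5459, -0.0003], np.float64(48.4)) [216.03137036 450.91145474 404.70446679]
```

```bash
F='{"x":-0.432,"y":0.546,"z":0,"jaw":0}'; python3 -m jog '[{"x":-0.03,"y":0.04,"jaw":0},{"x":-0.06,"y":0.08,"jaw":0},{"x":-0.09,"y":0.12,"jaw":0},{"x":-0.12,"y":0.16,"jaw":0},{"x":-0.15,"y":0.2,"jaw":0}]' 40
python3 -m jog '[{"x":-0.03,"y":0.04,"jaw":0},{"x":-0.06,"y":0.075,"jaw":0},{"x":-0.09,"y":0.11,"jaw":0},{"x":-0.12,"y":0.15,"jaw":0},{"x":-0.15,"y":0.185,"jaw":0}]'
python3 -c "
from h import *
print(push(C,.2786,78,36,z=405),pose()[0],pose()[3]['time'])"
```

```text
([-0.4325, 0.5463, -0.0003], np.float64(48.4)) [216.03137036 450.91145474 404.70446679] 1.2$[0]: bad value
$[0]: bad value
```

```bash
python3 -m jog '[{"x":-0.03,"y":0.04,"z":0,"spin":0,"jaw":0},{"x":-0.06,"y":0.08,"z":0,"spin":0,"jaw":0},{"x":-0.09,"y":0.12,"z":0,"spin":0,"jaw":0},{"x":-0.12,"y":0.16,"z":0,"spin":0,"jaw":0},{"x":-0.15,"y":0.2,"z":0,"spin":0,"jaw":0}]' 40
python3 -c "
from h import *
print(push(C,.2786,78,36,z=405),pose()[0],pose()[3]['time'])"
```

```text
time: 1.7
tool_pos: [332.0, 227.5, 404.9]
ee_rot: [0.0, 0.846, 0.533, 0.0]
contact_force: [0.4, 0.8, 0.5]
grip_width: 12.5
([-0.2814, 0.345, -0.0001], np.float64(48.5)) [331.98037455 227.50800128 404.92090044] 1.7
```

```bash
python3 -m jog '[{"x":-0.031,"y":0.038,"z":0,"spin":0,"jaw":0},{"x":-0.062,"y":0.076,"z":0,"spin":0,"jaw":0},{"x":-0.093,"y":0.114,"z":0,"spin":0,"jaw":0},{"x":-0.124,"y":0.152,"z":0,"spin":0,"jaw":0},{"x":-0.155,"y":0.19,"z":0,"spin":0,"jaw":0}]' 40
python3 -m jog '[{"x":-0.03,"y":0.036,"z":0,"spin":8,"jaw":0},{"x":-0.06,"y":0.072,"z":0,"spin":16,"jaw":0},{"x":-0.09,"y":0.11,"z":0,"spin":24,"jaw":0},{"x":-0.11,"y":0.135,"z":0,"spin":32,"jaw":0},{"x":-0.126,"y":0.155,"z":0,"spin":40,"jaw":0}]' 40
python3 -c "
from h import *
print(push(C,.2786,78,36,z=300),pose()[0],pose()[3]['time'])"
```

```text
time: 2.2
tool_pos: [436.4, 5.3, 405.0]
ee_rot: [0.0, 0.846, 0.533, 0.001]
contact_force: [1.6, 0.5, -0.4]
grip_width: -0.2
time: 2.7
tool_pos: [521.9, -175.6, 404.4]
ee_rot: [0.0, 0.978, 0.207, -0.0]
contact_force: [-0.1, 0.4, 1.5]
grip_width: 0.1
([0.0002, -0.0004, 0.1044], np.float64(8.0)) [ 521.88879057 -175.62565412  404.36794102] 2.7
```

```bash
python3 -m jog '[{"x":0,"y":0,"z":0.03,"spin":8,"jaw":0},{"x":0,"y":0,"z":0.07,"spin":8,"jaw":0},{"x":0,"y":0,"z":0.104,"spin":8,"jaw":0},{"x":0,"y":0,"z":0.104,"spin":8,"jaw":0}]' 40
python3 -c "
from h import *
for n in ('scene','top'):
    im,d=grab_frame(n); cv2.imwrite(f'pics/{n}1.png',im[:,:,::-1])
a=cv2.imread('pics/scene1.png')[130:310,240:480]; b=cv2.imread('pics/top1.png')[110:290,250:490]
cv2.imwrite('pics/c1.png',cv2.resize(np.hstack([a,b]),None,fx=1.66,fy=1.66,interpolation=cv2.INTER_CUBIC))
print(push(C,.2786,78,36,z=232),pose()[0],pose()[3]['time'])"
```

```text
time: 3.1
tool_pos: [519.1, -172.7, 295.6]
ee_rot: [-0.002, 0.99, 0.143, -0.005]
contact_force: [-0.7, -0.7, -1.1]
grip_width: -0.1
([0.0001, 0.002, 0.0689], np.float64(0.4)) [ 521.33896019 -173.24645783  300.87522875] 3.2
```

View pics/c1.png

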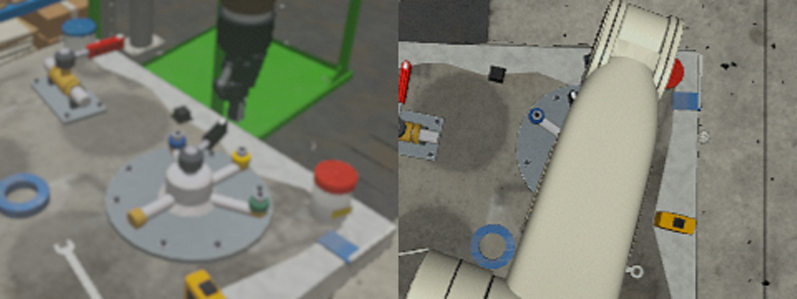

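The scene view shows the closed fingertips, at about crop (232,112), just right of and above the black lever at (216,132). The path down is clear, so I'll descend gently.

```bash
python3 -m jog '[{"x":0,"y":0.001,"z":0.025,"spin":0,"jaw":0},{"x":0,"y":0.002,"z":0.045,"spin":0,"jaw":0},{"x":0,"y":0.002,"z":0.058,"spin":0,"jaw":0},{"x":0,"y":0.002,"z":0.065,"spin":0,"jaw":0},{"x":0,"y":0.002,"z":0.068,"spin":0,"jaw":0}]'
python3 -c "
from h import *
for n in ('scene',):
    im,d=grab_frame(n); cv2.imwrite(f'pics/{n}2.png',cv2.resize(im[170:290,290:470,::-1],None,fx=4,fy=4,interpolation=cv2.INTER_CUBIC))
# arc: final lever mid angle 1.005, face offset 19
for th,o in ((.2786,30),(.2786,24),(.32,20),(.45,20),(.58,20),(.7,20),(.8,20),(.9,20),(1.005,20)): print(th,push(C,th,78,o,z=232))
print(pose()[0],pose()[3]['time'])"
```

```text
time: 3.7
tool_pos: [522.4, -175.2, 233.4]
ee_rot: [0.0, 0.99, 0.143, 0.001]
contact_force: [-0.7, -0.0, -0.4]
grip_width: 0.2
0.2786 ([-0.0003, -0.0061, 0.0011], np.float64(0.4))
0.2786 ([-0.0002, -0.0121, 0.0011], np.float64(0.4))
0.32 ([0.0006, -0.0194, 0.0011], np.float64(-1.9))
0.45 ([0.0022, -0.0297, 0.0011], np.float64(-9.4))
0.58 ([0.0024, -0.0402, 0.0011], np.float64(-16.8))
0.7 ([0.0014, -0.0498, 0.0011], np.float64(-23.7))
0.8 ([-0.0003, -0.0576, 0.0011], np.float64(-29.4))
0.9 ([-0.0027, -0.0653, 0.0011], np.float64(-35.2))
1.005 ([-0.0062, -0.073, 0.001], np.float64(-41.2))
[ 522.23418384 -175.19632095  233.08679296] 3.75
```

View pics/scene2.png

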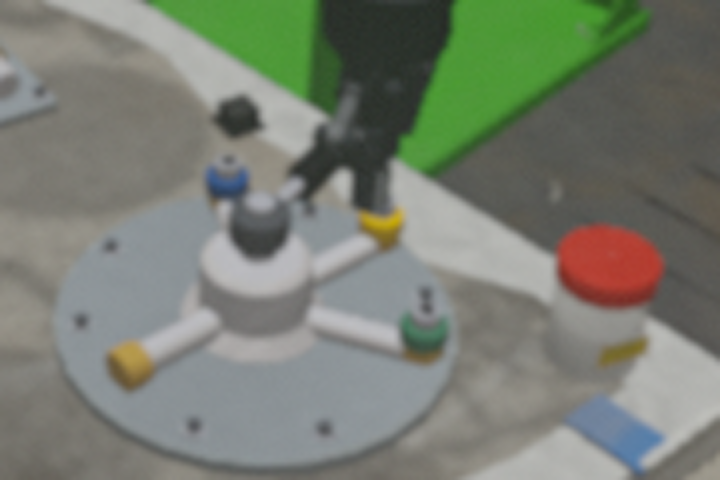

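The fingertips (crop 375,195) are over the yellow coupling and right of the lever (crop 315,165). I'll push round the arc and stop short.

```bash
python3 -m jog '[{"x":0,"y":-0.006,"z":0.001,"spin":0,"jaw":0},{"x":0,"y":-0.012,"z":0.001,"spin":0,"jaw":0},{"x":0.0005,"y":-0.018,"z":0.001,"spin":-2,"jaw":0},{"x":0.0015,"y":-0.024,"z":0.001,"spin":-5.5,"jaw":0},{"x":0.002,"y":-0.030,"z":0.001,"spin":-9.4,"jaw":0}]'
python3 -c "
from h import *
for th,o in ((.5,20),(.56,20),(.62,20),(.68,20),(.74,20),(.8,20),(.85,20),(.9,20),(.93,20)): print(th,push(C,th,78,o,z=232))
print(pose()[0],pose()[2],pose()[3]['time'])"
```

```text
time: 4.25
tool_pos: [515.6, -145.6, 232.4]
ee_rot: [0.001, 0.974, 0.225, 0.001]
contact_force: [0.5, -2.1, 0.8]
grip_width: -0.4
0.5 ([0.001, -0.0033, 0.0004], np.float64(-2.6))
0.56 ([0.0019, -0.0081, 0.0004], np.float64(-6.0))
0.62 ([0.0024, -0.0129, 0.0004], np.float64(-9.5))
0.68 ([0.0027, -0.0177, 0.0004], np.float64(-12.9))
0.74 ([0.0027, -0.0225, 0.0004], np.float64(-16.4))
0.8 ([0.0024, -0.0273, 0.0003], np.float64(-19.8))
0.85 ([0.0019, -0.0313, 0.0003], np.float64(-22.7))
0.9 ([0.0012, -0.0353, 0.0003], np.float64(-25.5))
0.93 ([0.0007, -0.0377, 0.0003], np.float64(-27.2))
[ 515.57513117 -145.58140826  232.40885655] 0.4544689048396537 4.25
```

```bash
python3 -m jog '[{"x":0.001,"y":-0.004,"z":0.0005,"spin":-3,"jaw":0},{"x":0.002,"y":-0.010,"z":0.0005,"spin":-7,"jaw":0},{"x":0.0025,"y":-0.016,"z":0.0005,"spin":-11.5,"jaw":0},{"x":0.0025,"y":-0.022,"z":0.0005,"spin":-16,"jaw":0},{"x":0.0024,"y":-0.0273,"z":0.0003,"spin":-19.8,"jaw":0}]'
python3 -c "
from h import *
for n in ('top','scene'):
    im,d=grab_frame(n); cv2.imwrite(f'pics/{n}3.png',im[:,:,::-1])
a=cv2.imread('pics/scene3.png')[180:280,290:410]; b=cv2.imread('pics/top3.png')[140:240,310:430]
cv2.imwrite('pics/c3.png',cv2.resize(np.hstack([a,b]),None,fx=3.3,fy=3.3,interpolation=cv2.INTER_CUBIC))
for th,o in ((.85,20),(.9,20),(.93,20),(.96,20),(1.005,20)): print(th,push(C,th,78,o,z=232))
print(pose()[0],pose()[2],pose()[3]['time'])"
```

```text
time: 4.75
tool_pos: [505.6, -119.9, 232.0]
ee_rot: [0.001, 0.921, 0.39, 0.0]
contact_force: [-0.2, -1.5, -1.1]
grip_width: 0.3
0.85 ([0.0007, -0.0034, -0.0001], np.float64(-3.0))
0.9 ([0.0014, -0.0074, -0.0001], np.float64(-5.9))
0.93 ([0.0018, -0.0098, -0.0001], np.float64(-7.6))
0.96 ([0.002, -0.0122, -0.0001], np.float64(-9.3))
1.005 ([0.0023, -0.0158, -0.0001], np.float64(-11.9))
[ 505.4118126  -119.50403221  231.91643939] 0.797730224827996 4.85
```

View pics/c3.png

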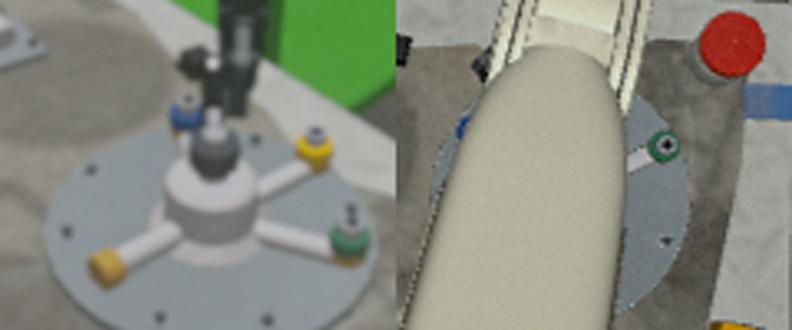

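The lever (crop about 207,105) is moving with the finger and is nearing the blue outlet. I'll push to about 0.95 rad, then back off to measure.

```bash
python3 -m jog '[{"x":0.0007,"y":-0.0034,"z":0,"spin":-3,"jaw":0},{"x":0.0012,"y":-0.0065,"z":0,"spin":-5,"jaw":0},{"x":0.0016,"y":-0.0095,"z":0,"spin":-7.5,"jaw":0},{"x":0.002,"y":-0.0115,"z":0,"spin":-9,"jaw":0},{"x":0.002,"y":-0.0115,"z":0,"spin":-9,"jaw":0}]'
python3 -m jog '[{"x":0,"y":0.01,"z":0,"spin":0,"jaw":0},{"x":0,"y":0.02,"z":0,"spin":0,"jaw":0},{"x":0,"y":0.02,"z":-0.04,"spin":0,"jaw":0},{"x":0,"y":0.04,"z":-0.08,"spin":0,"jaw":0},{"x":0,"y":0.08,"z":-0.1,"spin":0,"jaw":0}]'
python3 -m jog '[{"x":-0.02,"y":0.04,"z":0,"spin":0,"jaw":0},{"x":-0.04,"y":0.08,"z":0,"spin":0,"jaw":0},{"x":-0.06,"y":0.12,"z":0,"spin":0,"jaw":0},{"x":-0.08,"y":0.16,"z":0,"spin":0,"jaw":0},{"x":-0.08,"y":0.16,"z":0,"spin":0,"jaw":0}]'
cat > meas.py <<'E'
from h import *
import sys
im,d=grab_frame('top'); n=sys.argv[1]
cv2.imwrite(f'pics/t{n}.png',cv2.resize(im[140:240,200:420,::-1],None,fx=3.6,fy=3.6,interpolation=cv2.INTER_CUBIC))
I=im.astype(int); V=I.max(-1)
v,u=np.mgrid[145:215,310:385]
q=np.array([ray_z('top',a,96)[:2] for a in zip(u.ravel(),v.ravel())])-C; r=np.hypot(*q.T); a=np.arctan2(q[:,1],q[:,0])
m=(r>48)&(r<100)&(abs(a-1)<.35)&(V[v,u].ravel()<60)
print('n',m.sum(),'lever',np.median(a[m]),a[m].min(),a[m].max(),r[m].max(), 'mean pt angle',np.arctan2(*q[m].mean(0)[::-1]))
p=pose(); print(p[0],p[2],p[3]['time'])
E
python3 meas.py 4
```

```text
time: 5.35
tool_pos: [498.9, -110.6, 231.8]
ee_rot: [0.0, 0.889, 0.459, 0.0]
contact_force: [0.7, -0.4, 1.0]
grip_width: -0.2
time: 5.85
tool_pos: [564.5, -157.1, 335.2]
ee_rot: [0.001, 0.888, 0.459, 0.001]
contact_force: [1.6, -0.1, -0.3]
grip_width: 0.2
time: 6.35
tool_pos: [649.5, -320.9, 326.8]
ee_rot: [-0.0, 0.89, 0.456, -0.001]
contact_force: [0.2, -0.3, -0.5]
grip_width: 0.4Traceback (most recent call last):
  File "meas.py", line 7, in <module>
    q=np.array([ray_z('top',a,96)[:2] for a in zip(u.ravel(),v.ravel())])-C; r=np.hypot(*q.T); a=np.arctan2(q[:,1],q[:,0])
                ~~~~~^^^^^^^^^^^^
  File "h.py", line 8, in ray_z
    K,R,t=cal(n); d=R.T@np.linalg.inv(K)@np.array([uv[0],uv[1],1.]); o=-R.T@t
          ~~~^^^
  File "h.py", line 4, in cal
    c=get_calibration(n); f=200/np.tan(np.radians(c['vfov'])/2)
ValueError: time passes only in moves, steps and waits
```

View pics/t4.png

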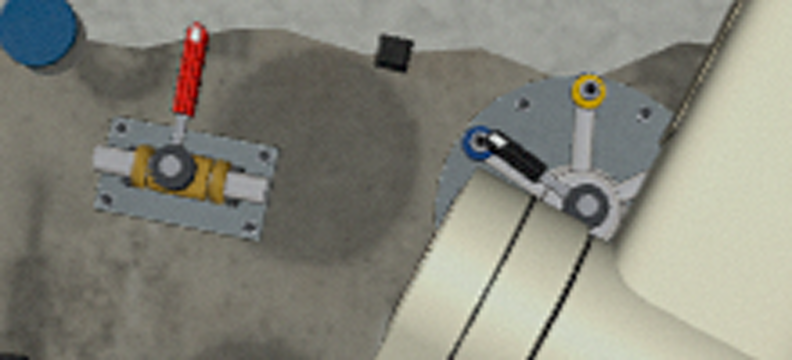

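The lever now points nearly at the blue outlet: its tip is at (497,140), with the blue outlet at (478,143). I'll cache the calibration and measure.

```bash
sed -i 's/^def cal(n)/import functools\n@functools.lru_cache\ndef cal(n)/' h.py
cat >> meas.py <<'E'
pts=q[m]; l=cv2.fitLine(pts.astype(np.float32),cv2.DIST_L2,0,.01,.01).ravel(); print('line dir',np.arctan2(l[1],l[0])%np.pi,'miss of axis mm',l[2]*l[1]-l[3]*l[0])
hsv=cv2.cvtColor(im,cv2.COLOR_RGB2HSV); k=np.argwhere((hsv[170:192,322:346,0]>100)&(hsv[170:192,322:346,0]<130)&(hsv[170:192,322:346,1]>110))
b=ray_z('top',(k[:,1].mean()+322,k[:,0].mean()+170),50)[:2]; print('blue',b,'ang',np.arctan2(*(b-C)[::-1]))
E
python3 meas.py 5
```

```text
n 89 lever 0.9594651388067189 0.8019970544428657 1.1784859244746728 99.1921069851947 mean pt angle 0.956925267385814
[ 648.27272503 -316.72685743  328.73155991] 0.9505113270464514 6.45
line dir 1.0568323 miss of axis mm 7.073143
blue [493.10970444 -72.47629356] ang 1.0109337883606382
```

Run:
```python
from h import *
im,d=grab_frame('top')
c=cv2.resize(im[165:215,320:380,::-1],None,fx=12,fy=12,interpolation=cv2.INTER_CUBIC)
K,R,t=cal('top')
def pr(p): return ((cv2.projectPoints(np.array([p],float),R,t,K,None)[0].ravel()-[320,165]+.5)*12).astype(int).tolist()
for th,col in((.95,(0,0,255)),(1.005,(0,255,0)),(1.055,(255,0,255))):
    u=np.array([np.cos(th),np.sin(th)]); a=C+30*u;b=C+102*u
    cv2.line(c,pr([*a,96]),pr([*b,96]),col,1)
cv2.circle(c,pr([*C,104]),4,(0,255,255),-1)
cv2.imwrite('pics/z6.png',c)
for z in (85,100,104,108): print(z,pr([*C,z]))
```

```text
85 [509, 400]
100 [516, 395]
104 [518, 393]
108 [519, 392]
```

View pics/z6.png

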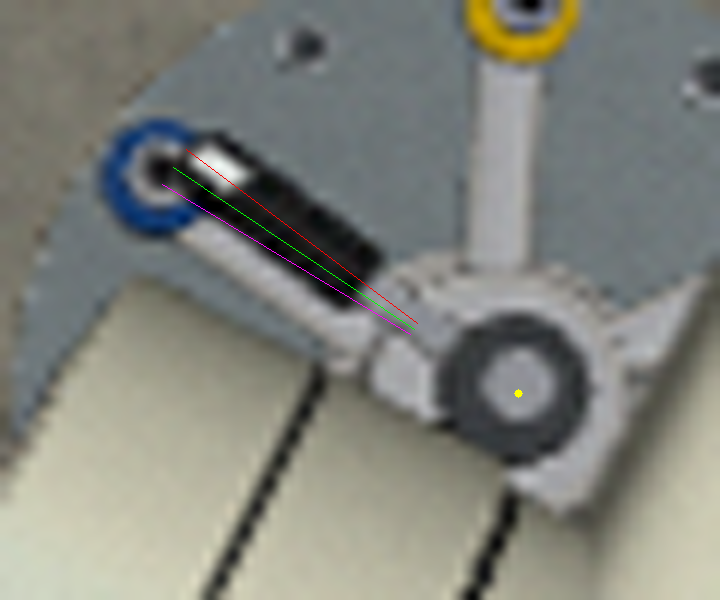

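The zoom shows the sleeve's middle line lying along the red line (0.95 rad). The blue outlet is at about 1.01 from the same axis, so the lever is about 0.055 rad short, which agrees with where the finger stopped. I'll go back for a small nudge.

```bash
cat > p.py <<'E'
from h import *
print('above',push(C,.955,78,40,z=300))
for th,o in ((.955,40),(.955,28),(.955,22.5),(.97,20.5),(.99,20.5),(1.01,20.5)): print(th,o,push(C,th,78,o))
print(pose()[0],pose()[2],pose()[3]['time'])
E
python3 -m jog '[{"x":0.02,"y":-0.04,"z":0,"spin":0,"jaw":0},{"x":0.04,"y":-0.08,"z":0,"spin":0,"jaw":0},{"x":0.06,"y":-0.12,"z":0,"spin":0,"jaw":0},{"x":0.075,"y":-0.155,"z":0,"spin":0,"jaw":0},{"x":0.075,"y":-0.155,"z":0,"spin":0,"jaw":0}]'
python3 p.py
```

```text
time: 7.0
tool_pos: [561.7, -158.8, 332.3]
ee_rot: [-0.002, 0.887, 0.461, -0.001]
contact_force: [-0.5, -0.0, 0.8]
grip_width: -0.4
above ([0.0036, -0.0598, 0.0325], np.float64(0.2))
0.955 40 ([0.0036, -0.0595, 0.1005], np.float64(0.2))
0.955 28 ([0.0037, -0.0715, 0.1006], np.float64(0.2))
0.955 22.5 ([0.0037, -0.077, 0.1006], np.float64(0.2))
0.97 20.5 ([0.004, -0.0802, 0.1006], np.float64(-0.6))
0.99 20.5 ([0.0044, -0.0818, 0.1006], np.float64(-1.8))
1.01 20.5 ([0.0047, -0.0833, 0.1006], np.float64(-2.9))
[ 561.65371439 -158.80452074  332.31944342] 0.9589337749945526 7.0
```

```bash
python3 -m jog '[{"x":0.002,"y":-0.03,"z":0.035,"spin":0,"jaw":0},{"x":0.003,"y":-0.055,"z":0.065,"spin":0,"jaw":0},{"x":0.0035,"y":-0.058,"z":0.088,"spin":0,"jaw":0},{"x":0.0035,"y":-0.06,"z":0.098,"spin":0,"jaw":0},{"x":0.0035,"y":-0.062,"z":0.1,"spin":0,"jaw":0}]'
python3 p.py
```

```text
time: 7.5
tool_pos: [516.5, -124.9, 231.2]
ee_rot: [-0.0, 0.888, 0.459, -0.0]
contact_force: [0.2, -0.2, -0.1]
grip_width: -0.3
above ([0.0018, -0.0035, -0.0688], np.float64(-0.1))
0.955 40 ([0.0018, -0.0034, -0.0008], np.float64(-0.1))
0.955 28 ([0.0018, -0.0154, -0.0008], np.float64(-0.1))
0.955 22.5 ([0.0018, -0.0209, -0.0007], np.float64(-0.1))
0.97 20.5 ([0.0021, -0.0241, -0.0007], np.float64(-0.9))
0.99 20.5 ([0.0025, -0.0257, -0.0007], np.float64(-2.1))
1.01 20.5 ([0.0028, -0.0273, -0.0007], np.float64(-3.2))
[ 516.455367   -124.92365593  231.24439793] 0.9535123507363961 7.5
```

```bash
python3 -m jog '[{"x":0,"y":-0.004,"z":0,"spin":0,"jaw":0},{"x":0,"y":-0.006,"z":0,"spin":0,"jaw":0},{"x":0,"y":-0.006,"z":0,"spin":0,"jaw":0}]'
python3 p.py
```

```text
time: 7.8
tool_pos: [512.3, -122.0, 232.6]
ee_rot: [0.001, 0.889, 0.459, 0.001]
contact_force: [-0.8, 0.5, -0.5]
grip_width: 0.3
above ([0.0019, 0.0018, -0.0674], np.float64(-0.1))
0.955 40 ([0.0019, 0.0016, 0.0006], np.float64(-0.1))
0.955 28 ([0.0018, -0.0104, 0.0006], np.float64(-0.1))
0.955 22.5 ([0.0018, -0.0159, 0.0006], np.float64(-0.1))
0.97 20.5 ([0.0021, -0.019, 0.0006], np.float64(-1.0))
0.99 20.5 ([0.0025, -0.0206, 0.0006], np.float64(-2.1))
1.01 20.5 ([0.0028, -0.0222, 0.0006], np.float64(-3.3))
[ 512.28610905 -121.99191993  232.60510377] 0.9528506773302441 7.8
```

```bash
python3 -m jog '[{"x":0.002,"y":-0.006,"z":0,"spin":0,"jaw":0},{"x":0.002,"y":-0.012,"z":0,"spin":0,"jaw":0},{"x":0.002,"y":-0.017,"z":0,"spin":-1,"jaw":0},{"x":0.002,"y":-0.02,"z":0,"spin":-2,"jaw":0},{"x":0.002,"y":-0.02,"z":0,"spin":-2,"jaw":0}]'
python3 p.py|tail -3
```

```text
time: 8.3
tool_pos: [496.4, -108.3, 231.6]
ee_rot: [0.0, 0.88, 0.475, 0.0]
contact_force: [0.5, 0.3, 0.3]
grip_width: -0.4
0.99 20.5 ([0.0005, 0.0003, -0.0004], np.float64(-0.1))
1.01 20.5 ([0.0009, -0.0013, -0.0004], np.float64(-1.2))
[ 496.40226964 -108.29320452  231.57540095] 0.988818788805503 8.3
```

```bash
python3 -m jog '[{"x":0.0005,"y":-0.0008,"z":0,"spin":-0.6,"jaw":0},{"x":0.0008,"y":-0.0016,"z":0,"spin":-1.2,"jaw":0},{"x":0.0008,"y":-0.0016,"z":0,"spin":-1.2,"jaw":0}]'
python3 p.py|tail -2
python3 -m jog '[{"x":0,"y":0.01,"z":0,"spin":0,"jaw":0},{"x":0,"y":0.02,"z":0,"spin":0,"jaw":0},{"x":0,"y":0.02,"z":-0.04,"spin":0,"jaw":0},{"x":0,"y":0.04,"z":-0.08,"spin":0,"jaw":0},{"x":0,"y":0.08,"z":-0.1,"spin":0,"jaw":0}]'
python3 -m jog '[{"x":-0.02,"y":0.04,"z":0,"spin":0,"jaw":0},{"x":-0.04,"y":0.08,"z":0,"spin":0,"jaw":0},{"x":-0.06,"y":0.12,"z":0,"spin":0,"jaw":0},{"x":-0.08,"y":0.16,"z":0,"spin":0,"jaw":0},{"x":-0.08,"y":0.16,"z":0,"spin":0,"jaw":0}]'
python3 meas.py 7
python3 - <<'E'
from h import *
im,d=grab_frame('top')
c=cv2.resize(im[165:215,320:380,::-1],None,fx=12,fy=12,interpolation=cv2.INTER_CUBIC)
K,R,t=cal('top')
def pr(p): return ((cv2.projectPoints(np.array([p],float),R,t,K,None)[0].ravel()-[320,165]+.5)*12).astype(int).tolist()
for th,col in((.97,(0,0,255)),(1.008,(0,255,0)),(1.045,(255,0,255))):
    u=np.array([np.cos(th),np.sin(th)]); a=C+30*u;b=C+102*u
    cv2.line(c,pr([*a,96]),pr([*b,96]),col,1)
u=np.array([np.cos(1.008),np.sin(1.008)]);cv2.circle(c,pr([*(C+105*u),52]),4,(0,255,255),-1)
cv2.imwrite('pics/z8.png',c)
E
```

```text
time: 8.6
tool_pos: [495.8, -107.2, 231.5]
ee_rot: [0.0, 0.875, 0.483, -0.0]
contact_force: [0.4, -1.8, -0.5]
grip_width: 0.3
1.01 20.5 ([0.0003, -0.0002, -0.0005], np.float64(-0.1))
[ 495.8238744  -107.21164373  231.49389242] 1.008951388800112 8.6
time: 9.1
tool_pos: [563.9, -149.6, 335.2]
ee_rot: [0.001, 0.875, 0.484, 0.001]
contact_force: [1.9, -0.0, 1.3]
grip_width: -0.2
time: 9.6
tool_pos: [658.0, -308.3, 326.6]
ee_rot: [-0.0, 0.877, 0.481, -0.001]
contact_force: [0.1, 0.8, -1.0]
grip_width: 0.2
n 87 lever 1.020221537041789 0.8444070437391259 1.1657887957094255 99.32805073651464 mean pt angle 1.013716082098336
[ 657.03678352 -305.94226056  327.39754335] 1.0052287502739266 9.65
line dir 1.0835147 miss of axis mm 4.966097
blue [493.99161948 -71.21914708] ang 1.010190802370974
```

View pics/z8.png

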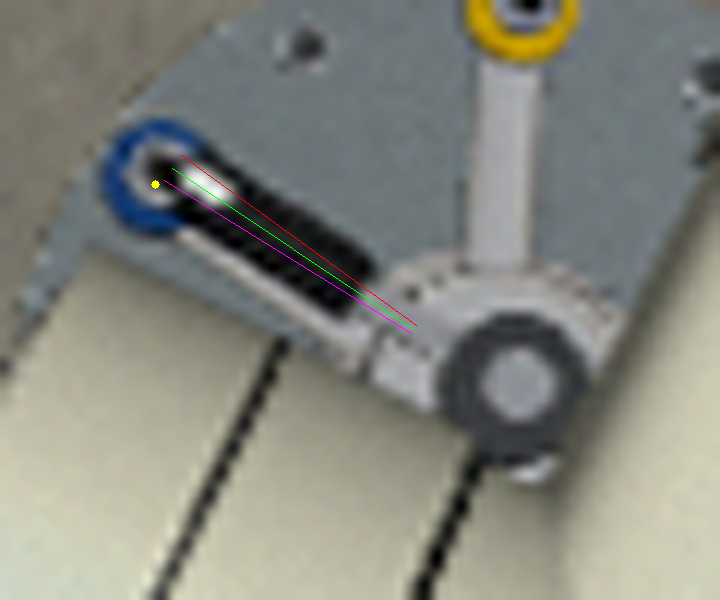

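Run:
```python
from h import *
from scipy.optimize import least_squares
a=np.load('top0i.npy'); d0=np.load('top0.npy'); im,d=grab_frame('top')
def cen(im,x0,y0,x1,y1,f,up=8):
    c=cv2.resize(im[y0:y1,x0:x1],None,fx=up,fy=up,interpolation=cv2.INTER_CUBIC); m=f(c).astype(np.uint8)
    n,l,s,_=cv2.connectedComponentsWithStats(m); i=1+s[1:,4].argmax(); k=np.argwhere(l==i)[:,::-1]
    (x,y),r=cv2.minEnclosingCircle(k.astype(np.float32)); e=cv2.fitEllipse(cv2.convexHull(k.astype(np.int32)))[0]
    g=lambda q:(np.array(q)+.5)/up-.5+[x0,y0]
    return g(e),g((x,y)),r/up
hs=lambda c:cv2.cvtColor(c,cv2.COLOR_RGB2HSV).astype(int)
B=cen(a,322,170,344,192,lambda c:(hs(c)[...,0]>100)&(hs(c)[...,0]<130)&(hs(c)[...,1]>110))
Y=cen(a,355,157,374,173,lambda c:(hs(c)[...,0]>18)&(hs(c)[...,0]<32)&(hs(c)[...,1]>120))
G=cen(a,380,174,402,196,lambda c:(hs(c)[...,0]>40)&(hs(c)[...,0]<95)&(hs(c)[...,1]>60))
Kb=cen(im,352,184,372,206,lambda c:c.max(-1)<100)
S=cen(im,334,176,344,186,lambda c:c.min(-1)>170)
for n,q in zip('BYGKS',(B,Y,G,Kb,S)): print(n,[np.round(v,2).tolist() for v in q])
P=cloud('top',d0); print('knob z',P[193:201,358:367,2].round()[::3,::3])
for i in (0,1):
    b,y,g=[ray_z('top',q[i],50)[:2] for q in (B,Y,G)]
    f=lambda p: np.concatenate([p[:2]+105*np.array([np.cos(p[2]+k),np.sin(p[2]+k)])-q for k,q in((np.pi/3,b),(0,y),(-np.pi/3,g))])
    s=least_squares(f,[437,-162,0]); c=s.x[:2]; k=ray_z('top',Kb[i],104)[:2]; st=ray_z('top',S[i],96)[:2]
    print('C',s.x.round(3),s.fun.round(1),'target',s.x[2]+np.pi/3,'knob',k,'stripe r',np.hypot(*(st-c)),'lever ang by C,knob',np.arctan2(*(st-c)[::-1]),np.arctan2(*(st-k)[::-1]),'blue ang by C/knob',np.arctan2(*(b-c)[::-1]),np.arctan2(*(b-k)[::-1]))
```

```text
B [[332.78, 179.29], [332.83, 179.28], 4.81]
Y [[363.06, 165.0], [363.02, 164.92], 4.97]
G [[390.98, 183.94], [391.05, 184.0], 4.93]
K [[363.29, 198.39], [364.19, 199.12], 9.61]
S [[336.68, 180.02], [336.75, 179.94], 1.86]
knob z [[ 92.  98.  97.]
 [ 95. 102. 104.]
 [ 95.  99. 102.]]
C [ 4.38083e+02 -1.61602e+02 -5.00000e-02] [-0.2  0.8  0.4 -0.1 -0.2 -0.7] target 0.9976242642366023 knob [ 433.89098951 -163.89290703] stripe r 91.70873512980103 lever ang by C,knob 1.0054866679880554 0.9813763032293273 blue ang by C/knob 0.9921794646369049 0.9714099294984555
C [ 4.38120e+02 -1.61659e+02 -5.00000e-02] [-0.1  0.9  0.2 -0.3 -0.  -0.6] target 0.9971643004623414 knob [ 431.78438615 -166.58003164] stripe r 91.68712034938574 lever ang by C,knob 1.0026726357307052 0.9755497904928905 blue ang by C/knob 0.9914904460140826 0.9681937552600915
```

With tighter circle fits (residuals under 1 mm), the lever is at about 1.004 and the blue outlet direction is about 0.997. That is within half a degree, so the selector is set. Next is the valve.

```bash
cat > pv.py <<'E'
from h import *
import sys
A=np.array([459.,181.])
for a in sys.argv[1:]:
    th,o,z=map(float,a.split(',')); print(a,push(A,th,88,o,z))
p=pose(); print(p[0],round(p[2],3),p[3]['time'],'F',np.round(p[3]['contact_force'],1),'q6',round(p[3]['joint_positions'][5],2))
E
python3 pv.py -0.15,38,330
python3 - <<'E'
from h import *
a=np.load('top0i.npy')
# pipe/plate orientation: plate outline
P=cloud('top',np.load('top0.npy'))
h=cv2.cvtColor(a,cv2.COLOR_RGB2HSV).astype(int)
print(ray_z('top',(247.2,186.2),104))
print('pipe ends',ray_z('top',(190+116/3.2,135+157/3.2),40),ray_z('top',(190+270/3.2,135+184/3.2),40))
E
```

```text
-0.15,38,330 ([0.3047, -0.3291, 0.0007], np.float64(66.4))
[ 656.20562569 -303.02937722  329.86576084] 1.008 9.75 F [0.6 0.6 0. ] q6 0.13
[459.72017837 179.93770276 104.        ]
pipe ends [471.57987765 255.02825226  40.        ] [449.81979588 105.21179831  40.        ]
```

```bash
sed -i 's/459.,181./460.,180./' pv.py
python3 -m jog '[{"x":0.03,"y":-0.033,"z":0,"spin":0,"jaw":0},{"x":0.06,"y":-0.066,"z":0,"spin":0,"jaw":0},{"x":0.09,"y":-0.099,"z":0,"spin":0,"jaw":0},{"x":0.12,"y":-0.132,"z":0,"spin":0,"jaw":0},{"x":0.15,"y":-0.165,"z":0,"spin":0,"jaw":0}]'
python3 -m jog '[{"x":0.03,"y":-0.033,"z":0,"spin":8,"jaw":0},{"x":0.06,"y":-0.066,"z":0,"spin":16,"jaw":0},{"x":0.09,"y":-0.099,"z":0,"spin":24,"jaw":0},{"x":0.12,"y":-0.132,"z":0,"spin":32,"jaw":0},{"x":0.14,"y":-0.15,"z":0,"spin":40,"jaw":0}]'
python3 pv.py -0.15,38,330
```

```text
time: 10.25
tool_pos: [594.7, -84.9, 332.8]
ee_rot: [0.0, 0.875, 0.484, 0.001]
contact_force: [1.1, 1.0, 0.1]
grip_width: -0.2
time: 10.75
tool_pos: [541.4, 114.1, 332.9]
ee_rot: [-0.001, 0.988, 0.154, 0.001]
contact_force: [0.9, 0.0, -0.6]
grip_width: -0.0
-0.15,38,330 ([0.0046, -0.0144, 0.0029], np.float64(26.3))
[541.37639721 114.14507463 332.91019099] 0.309 10.75 F [ 0.9  0.  -0.6] q6 1.47
```

```bash
python3 -m jog '[{"x":0.002,"y":-0.006,"z":0,"spin":8,"jaw":0},{"x":0.0045,"y":-0.0145,"z":0.003,"spin":16,"jaw":0},{"x":0.0045,"y":-0.0145,"z":0.02,"spin":24,"jaw":0},{"x":0.0045,"y":-0.0145,"z":0.045,"spin":26.3,"jaw":0},{"x":0.0045,"y":-0.0145,"z":0.06,"spin":26.3,"jaw":0}]'
python3 pv.py -0.15,38,232
python3 -c "
from h import *
im,d=grab_frame('scene'); cv2.imwrite('pics/v1.png',cv2.resize(im[120:220,230:370,::-1],None,fx=5,fy=5,interpolation=cv2.INTER_CUBIC))"
```

```text
time: 11.25
tool_pos: [542.1, 126.8, 271.3]
ee_rot: [-0.0, 0.997, -0.073, -0.0]
contact_force: [-0.7, 0.3, 0.3]
grip_width: -0.1
-0.15,38,232 ([-0.0011, -0.0024, 0.0393], np.float64(0.2))
[542.09573294 126.77170433 271.30224316] -0.147 11.25 F [-0.7  0.3  0.3] q6 1.95
```

View pics/v1.png

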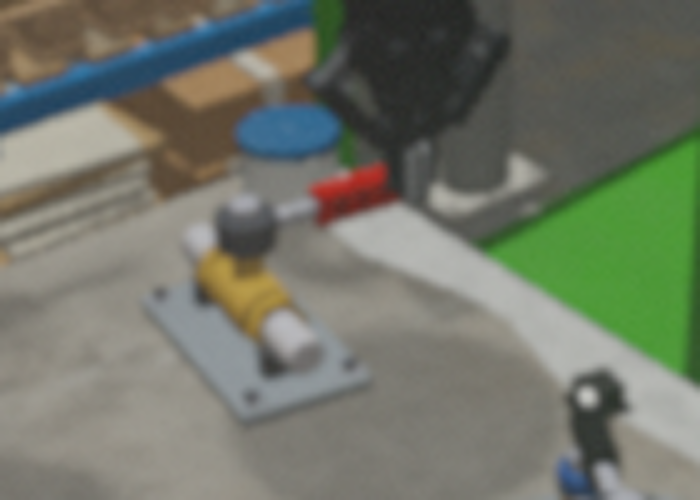

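The fingertips (410,185) are to the right of the red handle (350,195) and clear of it. I'll descend.

```bash
python3 -m jog '[{"x":0,"y":0,"z":0.018,"spin":0,"jaw":0},{"x":0,"y":0,"z":0.03,"spin":0,"jaw":0},{"x":0,"y":0,"z":0.037,"spin":0,"jaw":0},{"x":0,"y":0,"z":0.0385,"spin":0,"jaw":0},{"x":0,"y":0,"z":0.0385,"spin":0,"jaw":0}]'
python3 pv.py -.15,38,232 -.15,28,232 -.1,21,232 0,21,232 .1,21,232 .2,21,232 .3,21,232
```

```text
time: 11.8
tool_pos: [544.0, 125.9, 233.3]
ee_rot: [-0.0, 0.997, -0.074, 0.0]
contact_force: [0.2, 0.1, 0.5]
grip_width: -0.2
-.15,38,232 ([-0.0031, -0.0029, 0.0013], np.float64(0.1))
-.15,28,232 ([-0.0031, -0.0129, 0.0013], np.float64(0.1))
-.1,21,232 ([-0.0022, -0.0243, 0.0013], np.float64(-2.8))
0,21,232 ([-0.0009, -0.0333, 0.0013], np.float64(-8.5))
.1,21,232 ([-0.0006, -0.0423, 0.0013], np.float64(-14.2))
.2,21,232 ([-0.0012, -0.0514, 0.0013], np.float64(-19.9))
.3,21,232 ([-0.0027, -0.0603, 0.0013], np.float64(-25.7))
[544.00433779 125.93459858 233.30014671] -0.148 11.8 F [0.2 0.1 0.5] q6 1.95
```

```bash
python3 -m jog '[{"x":-0.002,"y":-0.007,"z":0.001,"spin":0,"jaw":0},{"x":-0.003,"y":-0.014,"z":0.001,"spin":0,"jaw":0},{"x":-0.002,"y":-0.021,"z":0.001,"spin":-2,"jaw":0},{"x":-0.0015,"y":-0.028,"z":0.001,"spin":-5,"jaw":0},{"x":-0.001,"y":-0.034,"z":0.001,"spin":-8.5,"jaw":0}]'
python3 pv.py .1,21,232 .2,21,232 .3,21,232 .4,21,232 .5,21,232
```

```text
time: 12.3
tool_pos: [548.6, 160.1, 232.3]
ee_rot: [0.001, 1.0, 0.002, 0.001]
contact_force: [0.7, -3.2, 1.0]
grip_width: 0.4
.1,21,232 ([0.0011, -0.0078, 0.0003], np.float64(-5.5))
.2,21,232 ([0.0019, -0.0168, 0.0003], np.float64(-11.2))
.3,21,232 ([0.0018, -0.0258, 0.0003], np.float64(-17.0))
.4,21,232 ([0.0008, -0.0348, 0.0003], np.float64(-22.7))
.5,21,232 ([-0.0011, -0.0436, 0.0002], np.float64(-28.4))
[548.5880254  160.13011522 232.29269436] 0.004 12.3 F [ 0.7 -3.2  1. ] q6 1.85
```

```bash
python3 -m jog '[{"x":0.001,"y":-0.008,"z":0,"spin":-5.5,"jaw":0},{"x":0.002,"y":-0.017,"z":0,"spin":-11,"jaw":0},{"x":0.0018,"y":-0.026,"z":0,"spin":-17,"jaw":0},{"x":0.001,"y":-0.035,"z":0,"spin":-22.7,"jaw":0},{"x":-0.001,"y":-0.0435,"z":0,"spin":-28.4,"jaw":0}]'
python3 pv.py .6,21,232 .7,21,232 .8,21,232 .9,21,232 1.0,21,232
```

```text
time: 12.8
tool_pos: [547.9, 203.7, 232.3]
ee_rot: [0.001, 0.969, 0.248, 0.001]
contact_force: [2.9, -1.9, -0.3]
grip_width: -0.2
.6,21,232 ([0.0011, -0.0092, 0.0003], np.float64(-5.7))
.7,21,232 ([0.0019, -0.0182, 0.0003], np.float64(-11.4))
.8,21,232 ([0.0017, -0.0273, 0.0003], np.float64(-17.1))
.9,21,232 ([0.0007, -0.0362, 0.0003], np.float64(-22.9))
1.0,21,232 ([-0.0012, -0.0451, 0.0003], np.float64(-28.6))
[547.93726278 203.74672682 232.34023472] 0.501 12.8 F [ 2.9 -1.9 -0.3] q6 1.43
```

```bash
python3 -m jog '[{"x":0.001,"y":-0.009,"z":0,"spin":-5.7,"jaw":0},{"x":0.002,"y":-0.018,"z":0,"spin":-11.4,"jaw":0},{"x":0.0018,"y":-0.027,"z":0,"spin":-17,"jaw":0},{"x":0.001,"y":-0.036,"z":0,"spin":-23,"jaw":0},{"x":-0.001,"y":-0.045,"z":0,"spin":-28.6,"jaw":0}]'
python3 pv.py 1.1,21,232 1.2,21,232 1.3,21,232 1.35,21,232 1.4,21,232 1.42,20,232
```

```text
time: 13.3
tool_pos: [525.4, 242.9, 232.4]
ee_rot: [0.001, 0.878, 0.48, 0.001]
contact_force: [1.5, -1.1, 0.7]
grip_width: 0.0
1.1,21,232 ([0.0013, -0.0089, 0.0004], np.float64(-5.7))
1.2,21,232 ([0.0021, -0.0179, 0.0004], np.float64(-11.4))
1.3,21,232 ([0.002, -0.027, 0.0004], np.float64(-17.2))
1.35,21,232 ([0.0016, -0.0315, 0.0003], np.float64(-20.0))
1.4,21,232 ([0.0009, -0.036, 0.0003], np.float64(-22.9))
1.42,20,232 ([0.0002, -0.0387, 0.0003], np.float64(-24.0))
[525.4164554  242.94547861 232.41692571] 1.0 13.3 F [ 1.5 -1.1  0.7] q6 1.0
```

```bash
python3 -m jog '[{"x":0.001,"y":-0.009,"z":0,"spin":-5.7,"jaw":0},{"x":0.002,"y":-0.018,"z":0,"spin":-11.4,"jaw":0},{"x":0.002,"y":-0.025,"z":0,"spin":-16,"jaw":0},{"x":0.002,"y":-0.03,"z":0,"spin":-19,"jaw":0},{"x":0.0015,"y":-0.0325,"z":0,"spin":-20.5,"jaw":0}]'
python3 pv.py 1.4,21,232 1.42,20,232 1.42,19,232 1.42,17,232
python3 -m jog '[{"x":0,"y":-0.001,"z":0,"spin":-1,"jaw":0},{"x":0,"y":-0.002,"z":0,"spin":-2,"jaw":0},{"x":-0.0005,"y":-0.003,"z":0,"spin":-2.5,"jaw":0}]'
python3 pv.py 1.42,20,232
```

```text
time: 13.8
tool_pos: [498.6, 261.9, 232.4]
ee_rot: [0.001, 0.779, 0.627, 0.001]
contact_force: [2.3, 0.1, -0.3]
grip_width: 0.1
1.4,21,232 ([0.0005, -0.0031, 0.0004], np.float64(-2.5))
1.42,20,232 ([0.0008, -0.0059, 0.0004], np.float64(-3.7))
1.42,19,232 ([0.0007, -0.0069, 0.0004], np.float64(-3.7))
1.42,17,232 ([0.0006, -0.0089, 0.0004], np.float64(-3.7))
[498.60344737 261.94844448 232.36974969] 1.356 13.8 F [ 2.3  0.1 -0.3] q6 0.7
time: 14.1
tool_pos: [495.7, 261.6, 232.2]
ee_rot: [0.0, 0.766, 0.643, 0.001]
contact_force: [2.5, 0.5, 0.3]
grip_width: -0.0
1.42,20,232 ([0.0019, -0.0031, 0.0002], np.float64(-1.3))
[495.70150968 261.6274319  232.21090327] 1.397 14.1 F [2.5 0.5 0.3] q6 0.66
```

Still about 2.5 N of friction and not at the stop yet. I'll go on in 1 mm steps, watching the force.

```bash
python3 -m jog '[{"x":0.0005,"y":-0.001,"z":0,"spin":-0.5,"jaw":0},{"x":0.001,"y":-0.002,"z":0,"spin":-1,"jaw":0},{"x":0.001,"y":-0.003,"z":0,"spin":-1.3,"jaw":0}]'
python3 pv.py 1.42,20,232
python3 -m jog '[{"x":0,"y":-0.001,"z":0,"spin":0,"jaw":0},{"x":0,"y":-0.002,"z":0,"spin":0,"jaw":0}]'
python3 pv.py 1.42,20,232
```

```text
time: 14.4
tool_pos: [493.9, 262.4, 232.2]
ee_rot: [0.002, 0.759, 0.651, 0.001]
contact_force: [9.3, -2.3, -2.1]
grip_width: 0.2
1.42,20,232 ([0.0014, -0.0011, 0.0002], np.float64(-0.1))
[493.88811557 262.40042565 232.23967873] 1.418 14.4 F [ 9.3 -2.3 -2.1] q6 0.64
time: 14.6
tool_pos: [493.3, 262.5, 232.4]
ee_rot: [0.003, 0.759, 0.651, 0.002]
contact_force: [13.8, -2.4, -5.6]
grip_width: -0.1
1.42,20,232 ([0.0014, -0.0005, 0.0003], np.float64(-0.2))
[493.26597937 262.50050729 232.35181853] 1.417 14.6 F [13.8 -2.4 -5.6] q6 0.64
```

The force rose to 14 N with no more travel, so the handle is at its stop. I'll back off and check everything.

```bash
python3 -m jog '[{"x":0,"y":0.01,"z":0,"spin":0,"jaw":0},{"x":0,"y":0.025,"z":0,"spin":0,"jaw":0},{"x":0,"y":0.03,"z":-0.04,"spin":0,"jaw":0},{"x":0,"y":0.03,"z":-0.085,"spin":0,"jaw":0},{"x":0,"y":0.03,"z":-0.13,"spin":0,"jaw":0}]'
python3 -m jog '[{"x":0,"y":0,"z":-0.03,"spin":0,"jaw":0},{"x":-0.04,"y":0,"z":-0.03,"spin":0,"jaw":0},{"x":-0.08,"y":0,"z":-0.03,"spin":0,"jaw":0},{"x":-0.12,"y":0,"z":-0.03,"spin":0,"jaw":0},{"x":-0.16,"y":0,"z":-0.03,"spin":0,"jaw":0}]'
python3 - <<'E'
from h import *
im,d=grab_frame('top'); s,_=grab_frame('scene')
a=im[130:230,190:340]; b=s[120:220,230:380]
cv2.imwrite('pics/f.png',cv2.resize(np.vstack([a,b])[:,:,::-1],None,fx=3,fy=3,interpolation=cv2.INTER_CUBIC))
print(pose()[3]['time'],pose()[0])
for n in ('tin','jar','tape_measure','end_cap'): print(n,[(np.round(r['bbox']).tolist(),round(r['conf'],2)) for r in look_for('top',n)[:2]],[(np.round(r['bbox']).tolist(),round(r['conf'],2)) for r in look_for('scene',n)[:1]])
E
```

```text
time: 15.1
tool_pos: [519.6, 258.1, 362.0]
ee_rot: [-0.001, 0.759, 0.651, -0.002]
contact_force: [1.2, 0.3, -0.2]
grip_width: 0.1
time: 15.6
tool_pos: [494.9, 99.2, 391.4]
ee_rot: [-0.001, 0.758, 0.652, -0.001]
contact_force: [1.6, 0.1, -0.4]
grip_width: 0.1
15.7 [494.53069148  96.76246549 391.58352939]
tin [([322.0, 157.0, 397.0, 239.0], 0.75), ([199.0, 138.0, 222.0, 161.0], 0.68)] [([275.0, 141.0, 301.0, 162.0], 0.76)]
jar [([399.0, 143.0, 417.0, 164.0], 0.97)] [([422.0, 227.0, 457.0, 265.0], 0.63)]
tape_measure [([404.0, 237.0, 431.0, 249.0], 0.53)] [([350.0, 291.0, 381.0, 340.0], 0.97)]
end_cap [([396.0, 142.0, 420.0, 167.0], 0.56), ([307.0, 153.0, 312.0, 155.0], 0.48)] [([341.0, 192.0, 353.0, 204.0], 0.51)]
```

View pics/f.png

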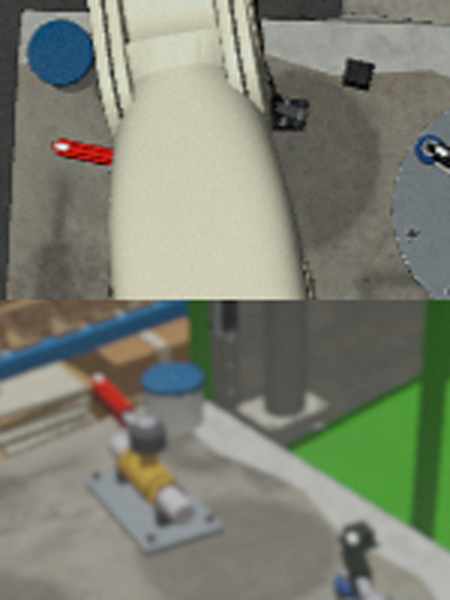

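The red handle now lies in line with its pipe (scene view: tip (98,380), pipe end (185,505)), and the tin and end cap have not moved. One last numeric check of both levers before handing in.

Run:
```python
from h import *
im,d=grab_frame('top')
C2=np.array([438.1,-161.6])
c=cv2.resize(im[174:188,333:345],None,fx=8,fy=8,interpolation=cv2.INTER_CUBIC)
n,l,s,ce=cv2.connectedComponentsWithStats((c.min(-1)>170).astype(np.uint8)); i=1+s[1:,4].argmax()
uv=(ce[i]+.5)/8-.5+[333,174]; st=ray_z('top',uv,96)[:2]-C2; print('lever',np.arctan2(st[1],st[0]),np.hypot(*st),'target .997')
h=cv2.cvtColor(im,cv2.COLOR_RGB2HSV).astype(int); m=np.zeros((400,640),bool); m[165:200,200:232]=1
m&=((h[...,0]<8)|(h[...,0]>172))&(h[...,1]>120); v,u=np.nonzero(m)
q=np.array([ray_z('top',a,96)[:2] for a in zip(u,v)]); mn=q.mean(0)-[460,180]; ln=cv2.fitLine(q.astype(np.float32),2,0,.01,.01).ravel()
print('handle',np.arctan2(mn[1],mn[0]),np.arctan2(ln[1],ln[0])%np.pi,'pipe 1.426')
```

```text
lever 1.004400555582528 91.74453549156125 target .997
handle 1.3967598673583477 1.4034851 pipe 1.426
```

```bash
python3 -c "
from workcell import bot; print(bot.hand_in())"
```

```text
the job is handed in; nothing more can be done
None
```

The job is handed in at about 16 s. The black selector lever points at the blue outlet and the red valve handle is at its open stop. I pushed both from one side with the closed fingertips. The selector was set and checked before I touched the valve.

- **Selector:** the last check put the lever at 1.004 rad, against a blue outlet direction of 0.997 rad, so it is about 0.4° off. It took two pushes, because the first stopped about 0.05 rad short. Two rougher estimates disagreed: a line fit on the lever gave 1.08 rad, probably thrown off by the dark collar behind it. A knob-based fit was also spoiled by nearby dark parts. I discarded both.
- **Valve:** I pushed until the force rose from about 2.5 N to 14 N with almost no more travel, which I took as the stop. The camera put the handle at 1.40 rad, against a pipe direction of 1.426 rad. The 0.02–0.03 rad gap is about what the partly hidden view can resolve.
- **Bystanders:** the tin, jar, tape measure and end cap were where they started, to within a few pixels. The network also gave some false hits: the selector's base as "tin" and the jar as "end cap" in the top view.
- **Robot:** it was clear of everything when I handed in.

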